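Tap a tapered post into its socket base and stand it on the tape mark

ROBOT

A 6-joint arm with a two-finger parallel gripper is mounted at the origin on the work surface. World frame = base frame: x ahead of the robot, y to its left, z up, the work surface at z = 0. Lengths are in m, angles in rad, forces in N, time in s.
With the tool pointing down it reaches from about 0.35 to 0.725 m from the base axis. Payload 4.3 kg.
Tool frame: the origin (TCP) lies where the fingers leave the gripper's body, on its centre line; the fingertips stand 73 mm ahead of it and the grasp point (between the pads) lies 54 mm ahead of it (tcp_to_tips is the distance from the TCP to the fingertips, in m); x points along the fingers, y is the direction in which the jaws open and shut, and the axes are right-handed (so a half turn about x gives the same grasp; the last joint's range is limited). The gripper opens to 85 mm and grips with 20 to 120 N. Pads are 22 mm wide; open, the fingers measure 114 mm over their backs; the gripper's body (76 mm by 85 mm) begins 54 mm behind the grasp point. The pads swing forward as they close: fully open they stand 13 mm farther back than shut.
Start: joints at [1.11, 0.377, 0.081, 1.274, 0, 1.46], TCP at [0.198, 0.54, 0.304] pointing down, gripper open.
Joint ranges: [-2.72, 2.72], [-0.84, 1.66], [-1.02, 1.22], [-1.77, 2.12], [-1.37, 1.28], [-3.14, 3.14]. Speed limits (rad/s): [2.57, 2.57, 3.14, 3.14, 3.14, 3.14].

INTERFACE

Orientations are given as a unit quaternion [w, x, y, z].
In Python, from rig import read_state, capture, sign_off, tcp_to_tips gives the robot as it stands.
- The arm moves only by the tool step_arm, never from a script. Its argument "deltas" is a list of rows, each a list of 7 numbers: the turn, a rotation vector about the tool's x, y, z in degrees, then the shift along the tool's x, y, z in cm, then the opening in per cent of the stroke, from 0 (shut) to 100 (fully open). In form: [[ax, ay, az, tx, ty, tz, jaw], ...]. A call has exactly 8 rows; each row is the pose to reach, as a shift and turn from the pose commanded when the call began, along the tool's axes at that moment; what a row does not reach only later rows make up. A row lasts 1/12 s, in which the tool goes at most 41.7 mm and 7.16 degrees, less where a joint would pass 70% of its speed; a pose out of reach is approached as far as the arm can. A call with a gripper value outside its range is refused whole. The fingers move at their own pace and stop on an object; "squeeze" is the grip in N (left out, the last holds). Time passes only in rows, so rows that repeat a pose let the fingers close, or fill a call up. It gives the time, the measured TCP pose, the force and the opening at its end, in the units of the state.
- read_state(): the state, without advancing time (a new reading comes with each control period).
- capture(name): name is "scene" or "side" or "wrist"; returns a dict with "pixels" (384x512x3 uint8, blue, green, red), "camera_matrix" (3x3 intrinsics, pixels), "pose" (4x4, takes a point from camera to world coordinates); the wrist camera has in their place "T_tool_cam" (4x4, takes a point from camera to tool coordinates, whose origin is the TCP and whose axes are the tool frame's). Camera axes: x right, y up, looking along -z (the intrinsics and any distortion apply to the point x, -y, -z); pixel columns grow to the right and rows downward; lengths in m; the calibration is good to about 2 mm. A picture is of the moment at which its call begins: read the wrist's pose just before it. There is no depth.
- sign_off(): hands the job in, once; it reports no verdict.
The state is a dict: "clock": time; "joint_pos": joint angles; "joint_vel": joint speeds; "tau": joint torques, N m; "tool_pos": TCP position; "ee_rot": TCP orientation; "contact_force": force on the tool from outside, world axes, zero at the start; "moment": the same for the moment, N m; "gripper_width": finger opening in m.
Only numpy, scipy, OpenCV 4.12 (cv2) and the standard library are available. Lean on these libraries where they do the work, as an engineer would, in place of code of your own. Each camera call takes 0.05 s, during which the arm holds its last target.

TASK

Put together the last drying stand for the painted frame: take the post with the red cap from the wooden rack, push or tap its tapered foot firmly into the brass sleeve of the blue socket base so that it jams and friction alone holds it, without brute force because the base is brittle. Then lift the whole stand by its post, without gripping or pushing the base itself, and set it down upright inside the ring of green tape, let go, and leave the other things on the table where they are.

Things in the scene. Friction and masses are not known exactly. Their poses are not given: they have to be found in the camera images.
- taper_post: Loose post standing in one of the rack's two holes, lower end on the table: 138 mm tall, 0.15 kg, RED 8 mm cap on top. Origin at the centre of its lower end, z towards the cap. Its lowest 45 mm is a dark steel taper, 17 mm across at the lower end and 21.7 mm at its top (3 degrees a side); above that a plain aluminium shaft.
- post_grip (a point): Point on the red-capped post's axis 100 mm above its lower end, in the middle of the plain round part to grip: shaft 21.7 mm across; from 85 to 125 mm above the lower end the fingertips stay clear of the base.
- straight_post: The look-alike that stays in the rack's other hole: YELLOW cap, same height and shaft, but its 45 mm foot is a plain 17 mm cylinder that jams in nothing. Origin as for the red one.
- rack: Fixed wooden block 70 mm (its x) by 150 mm (its y) by 30 mm high, with two upright 26 mm holes at y = +40 mm and y = -40 mm. Origin at the centre of its underside. The posts stand loosely in the holes; closing the fingers along the rack's x leaves most room.
- socket_base: Loose blue cast base, about 0.55 kg: a disc 100 mm across and 12 mm thick with a boss 48 mm across that rises to 66 mm and has a 32 mm bore. Origin at the centre of its underside, z up. Brittle: pressing it on the table with more than 50 N, its own weight (5 N) included, counts as cracked.
- base_mouth (a point): Centre of the boss's open rim, 66 mm above the base's underside. In the bore sits a brass sleeve: a 45 degree mouth, then a bore matching the post's taper. Its depth varies by 20 mm and is not reported: the post's lower end begins to jam 10 to 34 mm above the underside, then gives a few mm more, ever harder. A push of 20 to 35 N makes it hold the base when lifted; under 6 N it slips off.
- tape_mark: Flat ring of green tape on the table, 116 mm inside, 128 mm outside. Origin at its centre, on the table.
- jar_white: Bystander: white paint jar, 60 mm across, 85 mm tall. Origin under its centre.
- jar_brown: Bystander: amber paint jar, 60 mm across, 75 mm tall. Origin under its centre.
- jar_green: Bystander: white jar with a green lid, 56 mm across, 70 mm tall. Origin under its centre.
- glue_bottle: Bystander: glue bottle, 46 mm across, 120 mm tall. Origin under its centre.
- paint_plate: Bystander: white plate with dabs of paint, 160 mm across, 10 mm high. Origin under its centre.
- brush: Bystander: brush, 190 mm long, lying along its x.
- made_stand: Bystander: a drying stand already put together (same base, red-capped post), 100 mm across, 155 mm tall. Origin under its centre.
- table: The grey work table, top at height 0; everything stands on it.
Not all that is in view belongs to the job. What is shaped like the socket_base but purple is not meant.

How it is judged:
By the outcome, as a careful person would: the job done as asked, in the order asked, and still so for the second after the job is handed in, with the robot touching nothing.
It also fails if it takes over 64 s, if anything falls off the work surface, if the arm or the gripper's body presses on something with over 40 N, if the wrist force passes 120 N, or if a joint passes its speed limit or range.

## Working session

There is one attempt and no reset: what is moved stays moved. The work goes in short steps, Python scripts to look and compute and a tool call to move; the robot and the scene stay as the last step left them, time stands still between calls to the robot, and variables do not carry over. Pictures are saved under pics/ and viewed, and the job is handed in when it is done.

Besides the shell and the picture viewer there is one more tool, called as name(argument=value, ...), one argument or row to a line, values as JSON. step_arm: Moves the arm, as the interface text tells. Its arguments: {"type":"object","properties":{"deltas":{"type":"array"},"squeeze":{"type":"number"}},"required":["deltas"]}

```bash
ls; mkdir -p pics
python3 - <<'E'
from rig import *
import cv2,numpy as np
s=read_state();print(s)
print(tcp_to_tips)
for n in("scene","side","wrist"):
    c=capture(n);cv2.imwrite(f"pics/{n}0.png",c["pixels"]);np.savez(f"pics/{n}0.npz",**{k:v for k,v in c.items() if isinstance(v,(np.ndarray,list))})
    print(n,[k for k in c]); print(np.round(c["camera_matrix"],1).tolist()); print(np.round(c.get("pose",c.get("T_tool_cam")),4).tolist(), {k:v for k,v in c.items() if k not in("pixels","camera_matrix","pose","T_tool_cam")})
E
```

```text
pics
{'clock': 0.0, 'joint_pos': array([ 1.10967315e+00,  3.78079889e-01,  7.96174776e-02,  1.27436639e+00,
       -5.20466815e-06,  1.46051971e+00]), 'joint_vel': array([ 0.0005213 , -0.00056629, -0.00069066,  0.00027104, -0.00150266,
        0.0012098 ]), 'tau': array([-3.81277086e-04, -4.63607597e+01,  2.69874215e+01,  2.09219148e-02,
       -3.51702938e-04,  3.56148753e-06]), 'tool_pos': array([0.19738257, 0.53952822, 0.30294783]), 'ee_rot': array([ 0.69605353,  0.12271772,  0.69645503, -0.12409768]), 'contact_force': array([ 0.16424515, -0.95540747, -0.05167066]), 'moment': array([ 0.02490533,  0.00467681, -0.01231427]), 'gripper_width': 0.08557667616811783}
0.0726
scene ['pixels', 'camera_matrix', 'pose']
[[360.3, 0.0, 250.8], [0.0, 360.3, 195.1], [0.0, 0.0, 1.0]]
[[-0.7189, -0.4987, 0.4842, 1.0484], [0.695, -0.5013, 0.5154, 0.5037], [-0.0143, 0.7071, 0.707, 0.8536], [0.0, 0.0, 0.0, 1.0]] {}
side ['pixels', 'camera_matrix', 'pose']
[[448.6, 0.0, 257.0], [0.0, 448.6, 187.4], [0.0, 0.0, 1.0]]
[[0.9072, -0.2447, 0.3422, 1.0615], [0.4204, 0.555, -0.7178, -1.0994], [-0.0142, 0.7951, 0.6064, 0.9907], [0.0, 0.0, 0.0, 1.0]] {}
wrist ['pixels', 'camera_matrix', 'T_tool_cam']
[[268.4, 0.0, 253.9], [0.0, 268.4, 190.3], [0.0, 0.0, 1.0]]
[[0.0006, 0.2711, -0.9626, -0.0695], [1.0, 0.0001, 0.0006, -0.0005], [0.0003, -0.9626, -0.2711, -0.0679], [0.0, 0.0, 0.0, 1.0]] {}
```

View pics/scene0.png

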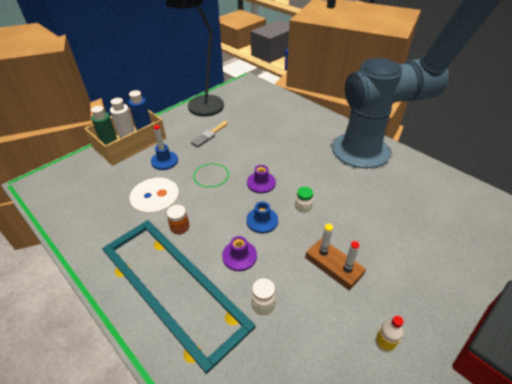

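View pics/side0.png

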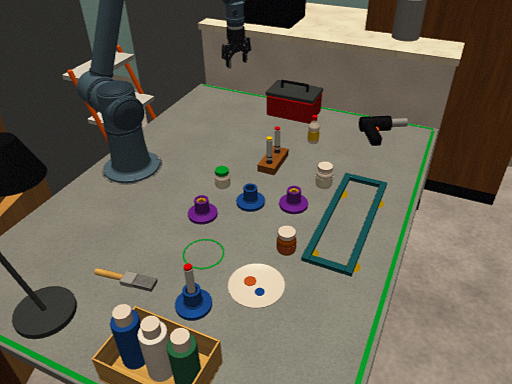

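View pics/wrist0.png

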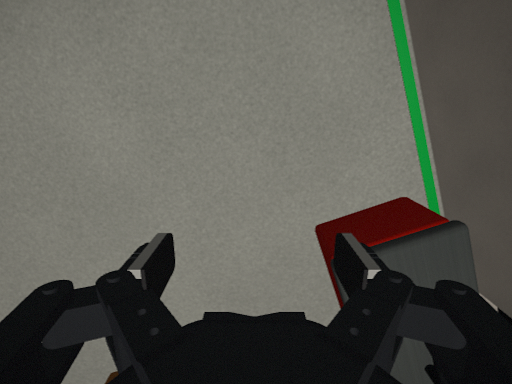

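The scene view shows the rack with a yellow-capped post at (327,238) and a red-capped one at (353,256). The blue base is at (262,218), with two purple decoys at (261,180) and (239,254). The tape ring is at (211,175), and the made stand is at (163,155). I'll enlarge these to confirm them and measure.

Run:
```python
import cv2,numpy as np
a=cv2.imread("pics/scene0.png");b=cv2.imread("pics/side0.png")
def cr(im,x,y,w,h,s):return cv2.resize(im[y:y+h,x:x+w],None,fx=s,fy=s,interpolation=cv2.INTER_CUBIC)
cv2.imwrite("pics/c1.png",np.vstack([np.hstack([cr(a,300,218,70,75,5),cr(a,235,190,70,75,5)]) , np.hstack([cr(b,250,118,70,42,5),cr(b,220,170,70,42,5)])]))
```

```text
(no output)
```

View pics/c1.png

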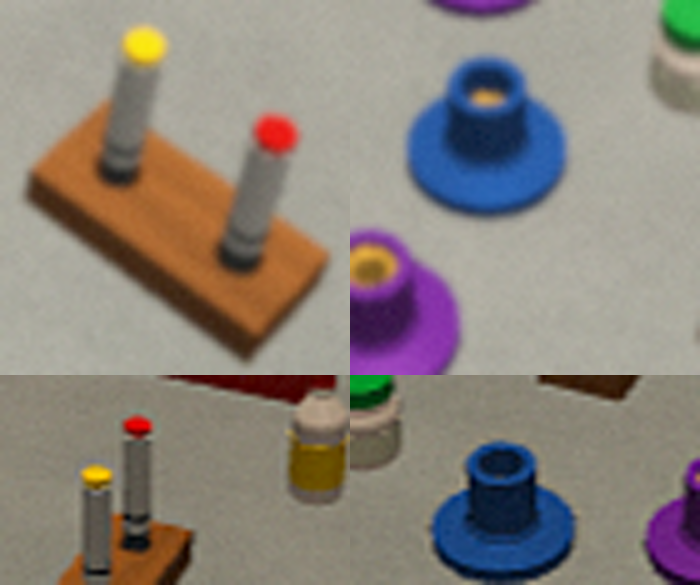

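```bash
cat > h.py <<'E'
import cv2,numpy as np
from scipy.optimize import least_squares
def load(n):
    d=np.load(f"pics/{n}.npz",allow_pickle=True);return d["pixels"],d["camera_matrix"],d["pose"] if "pose" in d else d["T_tool_cam"]
def proj(K,T,P):
    P=np.atleast_2d(P);C=(P-T[:3,3])@T[:3,:3];q=C*[1,-1,-1];u=q@K.T;return u[:,:2]/u[:,2:]
def ray(K,T,uv):
    d=np.linalg.inv(K)@[uv[0],uv[1],1];d=d*[1,-1,-1];return T[:3,3],T[:3,:3]@d
def onz(K,T,uv,z):
    o,d=ray(K,T,uv);return o+d*(z-o[2])/d[2]
t=np.linspace(0,2*np.pi,60)
def circ(x,y,z,r):return np.c_[x+r*np.cos(t),y+r*np.sin(t),0*t+z]
def sil(K,T,cyls,x,y,S=8):
    m=np.zeros((384*1,512*1),np.float32)
    M=np.zeros((384*4,512*4),np.uint8)
    for r,z0,z1 in cyls:
        p=proj(K,T,np.r_[circ(x,y,z0,r),circ(x,y,z1,r)])
        h=cv2.convexHull(((p+.5)*4*16).astype(np.int32)); cv2.fillConvexPoly(M,h,1,shift=4)
    ys,xs=np.nonzero(M);return np.array([xs.mean()/4-.375,ys.mean()/4-.375]),M.sum()/16
def blob(m,near,rad=40):
    n,l,s,c=cv2.connectedComponentsWithStats(m.astype(np.uint8))
    best=[i for i in range(1,n) if np.hypot(*(c[i]-near))<rad and s[i,4]>4]
    i=max(best,key=lambda i:s[i,4]);return c[i],s[i,4]
E
python3 - <<'E'
from h import *
hint={"red":[(353,246),(277,129)],"yel":[(328,228),(269,140)],"blue":[(262,218),(250,198)],"tape":[(211,175),(203,253)]}
cyl={"red":[(.01085,.130,.138)],"yel":[(.01085,.130,.138)],"blue":[(.05,0,.012),(.024,0,.066)]}
D=[load("scene0"),load("side0")]
R={}
for k in cyl:
    obs=[]
    for j,(im,K,T) in enumerate(D):
        hsv=cv2.cvtColor(im,cv2.COLOR_BGR2HSV);H,S,V=[hsv[...,i].astype(int) for i in range(3)]
        m={"red":((H<8)|(H>172))&(S>150)&(V>90),"yel":(H>20)&(H<35)&(S>150)&(V>110),"blue":(H>100)&(H<122)&(S>110)}[k]
        c,a=blob(m,hint[k][j],25);obs.append((c,a))
    f=lambda p,js=(0,1):np.concatenate([sil(D[j][1],D[j][2],cyl[k],*p)[0]-obs[j][0] for j in js])
    p0=onz(D[0][1],D[0][2],hint[k][0],.05)[:2]
    for js in ((0,1),(0,),(1,)):
        s=least_squares(f,p0,diff_step=.01,args=(js,));print(k,js,np.round(s.x,4),np.round(s.fun,2),[(np.round(o[0],1).tolist(),int(o[1])) for o in obs],[int(sil(D[j][1],D[j][2],cyl[k],*s.x)[1]) for j in (0,1)])
for j,(im,K,T) in enumerate(D):
    hsv=cv2.cvtColor(im,cv2.COLOR_BGR2HSV);H,S,V=[hsv[...,i].astype(int) for i in range(3)]
    m=(H>45)&(H<80)&(S>70);x0,y0=hint["tape"][j];mm=np.zeros_like(m);mm[y0-25:y0+25,x0-30:x0+30]=1
    ys,xs=np.nonzero(m&mm);P=np.array([onz(K,T,(x,y),0) for x,y in zip(xs,ys)])
    s=least_squares(lambda q:np.hypot(P[:,0]-q[0],P[:,1]-q[1])-q[2],[*P[:,:2].mean(0),.06]);print("tape",j,len(xs),np.round(s.x,4))
    # rack mask
    m=(H>5)&(H<20)&(S>110);c0=[(335,262),(272,160)][j]
    n,l,st,c=cv2.connectedComponentsWithStats(m.astype(np.uint8));i=min(range(1,n),key=lambda i:np.hypot(*(c[i]-c0))+(1000 if st[i,4]<100 else 0))
    print(c[i],st[i]);
E
```

```text
red (0, 1) [0.4918 0.2833] [ 0.28 -0.28  0.38  0.54] [([354.6, 244.3], 46), ([276.9, 127.7], 15)] [71, 25]
red (0,) [0.493  0.2833] [-0.01 -0.01] [([354.6, 244.3], 46), ([276.9, 127.7], 15)] [71, 25]
red (1,) [0.4888 0.2867] [-0.01 -0.01] [([354.6, 244.3], 46), ([276.9, 127.7], 15)] [71, 24]
yel (0, 1) [0.4928 0.2038] [ 0.3  -0.32  0.43  0.56] [([328.4, 227.0], 45), ([268.7, 137.7], 19)] [63, 27]
yel (0,) [0.4942 0.2039] [0.01 0.  ] [([328.4, 227.0], 45), ([268.7, 137.7], 19)] [63, 27]
yel (1,) [0.4898 0.2067] [-0.03 -0.01] [([328.4, 227.0], 45), ([268.7, 137.7], 19)] [63, 27]
blue (0, 1) [ 0.5177 -0.0123] [ 0.32 -0.29  0.39  0.24] [([261.9, 218.5], 673), ([250.2, 198.5], 550)] [788, 597]
blue (0,) [ 0.5192 -0.0122] [0. 0.] [([261.9, 218.5], 673), ([250.2, 198.5], 550)] [789, 596]
blue (1,) [ 0.5159 -0.0117] [-0.  0.] [([261.9, 218.5], 673), ([250.2, 198.5], 550)] [787, 595]
tape 0 145 [ 0.4933 -0.294   0.0611]
[334.74779116 264.1253012 ] [ 306  239   60   50 1245]
tape 1 232 [ 0.4905 -0.2943  0.0611]
[272.64655172 161.17456897] [258 146  31  29 464]
```

```bash
cat >> h.py <<'E'
from scipy.spatial.transform import Rotation as Ro
def R_of(q):return Ro.from_quat([q[1],q[2],q[3],q[0]])
def down(yaw): # tool y along world (cos,sin), x down
    x=np.array([0,0,-1.]);y=np.array([np.cos(yaw),np.sin(yaw),0]);return Ro.from_matrix(np.c_[x,y,np.cross(x,y)])
def delta(s,pos,yaw):
    R=R_of(s["ee_rot"]);return np.round((R.inv()*down(yaw)).as_rotvec(degrees=True),2),np.round(R.inv().apply(np.array(pos)-s["tool_pos"])*100,2)
def T_tool(s):
    T=np.eye(4);T[:3,:3]=R_of(s["ee_rot"]).as_matrix();T[:3,3]=s["tool_pos"];return T
E
python3 - <<'E'
from h import *;from rig import *
s=read_state();print(R_of(s["ee_rot"]).as_matrix().round(3))
for y in(0,np.pi):print(delta(s,[.492,.2835,.27],y))
E
```

```text
[[-0.001  0.344  0.939]
 [-0.001  0.939 -0.344]
 [-1.    -0.002 -0.   ]]
(array([6.991e+01, 5.000e-02, 8.000e-02]), array([  3.33, -13.93,  36.47]))
(array([-1.1009e+02, -9.0000e-02,  5.0000e-02]), array([  3.33, -13.93,  36.47]))
```

step_arm(
  deltas=[
    [7,0,0,0.3,-1.3,3.5,100],
    [14,0,0,0.6,-2.7,7,100],
    [21,0,0,1,-4,10.5,100],
    [28,0,0,1.3,-5.3,14,100],
    [35,0,0,1.6,-6.7,17.5,100],
    [42,0,0,2,-8,21,100],
    [49,0,0,2.3,-9.4,24.5,100],
    [56,0,0,2.6,-10.7,28,100],
  ],
)

```text
clock: 0.82
tool_pos: [0.4246, 0.3417, 0.2775]
ee_rot: [0.555, 0.437, 0.556, -0.438]
contact_force: [0.6, 0.6, 1.2]
gripper_width: 0.0856
```

Run:
```python
from h import *;from rig import *
s=read_state();print(s["clock"],s["tool_pos"])
print(delta(s,[.492,.2835,.27],0))
```

```text
0.8167 [0.42463941 0.34168911 0.27750376]
(array([1.355e+01, 1.000e-02, 3.000e-02]), array([0.75, 5.19, 7.24]))
```

step_arm(
  deltas=[
    [7,0,0,0.3,2.6,3.6,100],
    [13.5,0,0,0.75,5.2,7.2,100],
    [13.5,0,0,0.75,5.2,7.2,100],
    [13.5,0,0,0.75,5.2,7.2,100],
    [13.5,0,0,0.75,5.2,7.2,100],
    [13.5,0,0,0.75,5.2,7.2,100],
    [13.5,0,0,0.75,5.2,7.2,100],
    [13.5,0,0,0.75,5.2,7.2,100],
  ],
)

```text
clock: 1.48
tool_pos: [0.4905, 0.287, 0.2707]
ee_rot: [0.502, 0.498, 0.502, -0.498]
contact_force: [-0.1, 0.2, -0.4]
gripper_width: 0.0855
```

Run:
```python
from h import *;from rig import *
s=read_state();print(s["clock"],s["tool_pos"],delta(s,[.492,.2835,.27],0))
c=capture("wrist");cv2.imwrite("pics/w1.png",c["pixels"]);T=T_tool(s)@c["T_tool_cam"];np.savez("pics/w1.npz",pixels=c["pixels"],camera_matrix=c["camera_matrix"],pose=T)
for p in([.492,.2835,.138],[.493,.204,.138],[.492,.2835,.03]):print(proj(c["camera_matrix"],T,p))
```

```text
1.4833 [0.49050208 0.28704845 0.27066085] (array([ 0.55, -0.02, -0.  ]), array([0.07, 0.15, 0.36]))
[[255.03745185 207.73104311]]
[[255.22938585 293.33801237]]
[[254.68302567 177.27912269]]
```

View pics/w1.png

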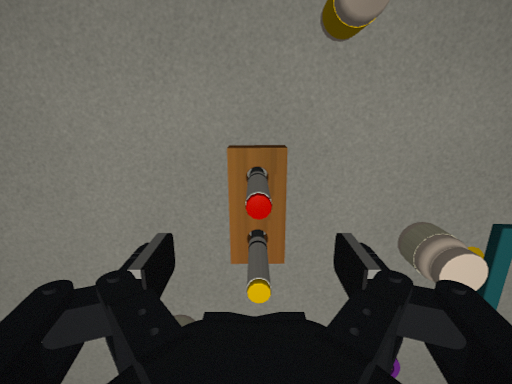

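Run:
```python
from h import *
im,K,T=load("w1")
hsv=cv2.cvtColor(im,cv2.COLOR_BGR2HSV);H,S,V=[hsv[...,i].astype(int) for i in range(3)]
for n,m,h in(("red",((H<8)|(H>172))&(S>150)&(V>90),(258,206)),("yel",(H>20)&(H<35)&(S>150)&(V>110),(258,292))):
    c,a=blob(m,h,15)
    f=lambda p:sil(K,T,[(.01085,.130,.138)],*p)[0]-c
    s=least_squares(f,[.49,.28 if n=="red" else .2],diff_step=.01);print(n,c,a,s.x.round(4),sil(K,T,[(.01085,.130,.138)],*s.x)[1])
m=(H>5)&(H<20)&(S>110)
n,l,st,c=cv2.connectedComponentsWithStats(m.astype(np.uint8))
i=[i for i in range(1,n) if st[i,4]>1500];print([(st[k],c[k]) for k in i])
mm=(l==i[0]).astype(np.uint8)
cnt=max(cv2.findContours(mm,0,2)[0],key=cv2.contourArea);print(cv2.minAreaRect(cnt))
```

```text
red [258.28599222 206.40077821] 514 [0.4945 0.2835] 627.75
yel [258.50381679 292.25445293] 393 [0.4958 0.2024] 545.9375
[(array([ 227,  145,   60,  119, 5044], dtype=int32), array([256.85606661, 199.85210151]))]
((256.5, 204.0), (118.0, 59.0), 90.0)
```

Run:
```python
from h import *;from rig import *
s=read_state();print(s["clock"],s["tool_pos"],s["joint_vel"].round(3),delta(s,[.494,.2835,.152],0))
```

```text
1.5333 [0.49065346 0.28691906 0.2706805 ] [-0.007  0.001  0.002 -0.001 -0.001 -0.   ] (array([ 0.53, -0.01, -0.01]), array([11.87,  0.33,  0.35]))
```

step_arm(
  deltas=[
    [0.5,0,0,2.5,0.33,0.35,100],
    [0.5,0,0,5,0.33,0.35,100],
    [0.5,0,0,7,0.33,0.35,100],
    [0.5,0,0,9,0.33,0.35,100],
    [0.5,0,0,10.5,0.33,0.35,100],
    [0.5,0,0,11.9,0.33,0.35,100],
    [0.5,0,0,11.9,0.33,0.35,100],
    [0.5,0,0,11.9,0.33,0.35,100],
  ],
)

```text
clock: 2.2
tool_pos: [0.4939, 0.2827, 0.151]
ee_rot: [-0.5, -0.5, -0.5, 0.501]
contact_force: [0.1, 0.1, 1.0]
gripper_width: 0.0856
```

Run:
```python
from h import *;from rig import *
s=read_state();print(s["clock"],s["tool_pos"],delta(s,[.494,.2835,.152],0))
c=capture("wrist");cv2.imwrite("pics/w2.png",c["pixels"])
```

```text
2.2 [0.49389955 0.28266029 0.1510341 ] (array([-0.04,  0.04,  0.1 ]), array([-0.1 ,  0.01, -0.08]))
```

View pics/w2.png

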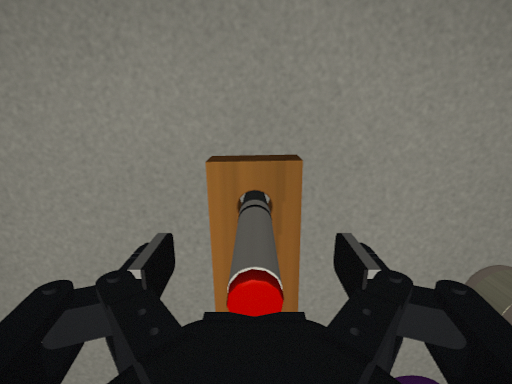

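The red cap at (255,294) is centred between the fingers, which meet at about column 254. Closing now.

step_arm(
  deltas=[
    [0,0,0,0,0,0,15],
    [0,0,0,0,0,0,10],
    [0,0,0,0,0,0,5],
    [0,0,0,0,0,0,0],
    [0,0,0,0,0,0,0],
    [0,0,0,0,0,0,0],
    [0,0,0,0,0,0,0],
    [0,0,0,0,0,0,0],
  ],
  squeeze=100,
)

```text
clock: 2.92
tool_pos: [0.495, 0.2826, 0.152]
ee_rot: [0.5, 0.501, 0.5, -0.5]
contact_force: [-1.4, 0.7, 5.7]
gripper_width: 0.02
```

step_arm(
  deltas=[
    [0,0,0,0,0,0,0],
    [0,0,0,-0.5,0,0,0],
    [0,0,0,-1.5,0,0,0],
    [0,0,0,-3,0,0,0],
    [0,0,0,-5,0,0,0],
    [0,0,0,-8,0,0,0],
    [0,0,0,-11,0,0,0],
    [0,0,0,-11,0,0,0],
  ],
)

```text
clock: 3.58
tool_pos: [0.4975, 0.2835, 0.2683]
ee_rot: [0.501, 0.504, 0.498, -0.497]
contact_force: [0.3, 1.4, -0.5]
gripper_width: 0.0193
```

Run:
```python
from h import *;from rig import *
s=read_state();print(s["clock"],s["tool_pos"],s["gripper_width"],delta(s,[.5175,-.012,.265],0))
c=capture("wrist");cv2.imwrite("pics/w3.png",c["pixels"])
c=capture("side");cv2.imwrite("pics/s3.png",cv2.resize(c["pixels"][60:240,180:380],None,fx=4,fy=3.3))
```

```text
3.5833 [0.4974612  0.28351828 0.26827287] 0.01925872193567145 (array([-0.1 , -0.23, -0.55]), array([ 0.23,  2.05, 29.55]))
```

View pics/w3.png

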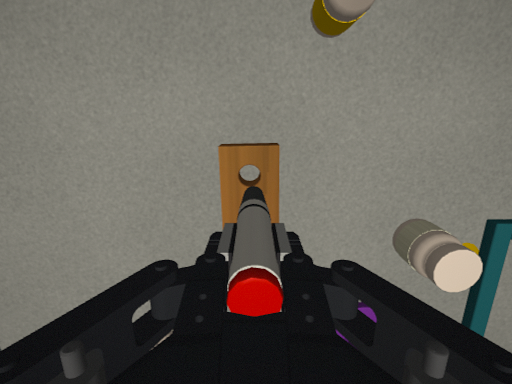

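View pics/s3.png

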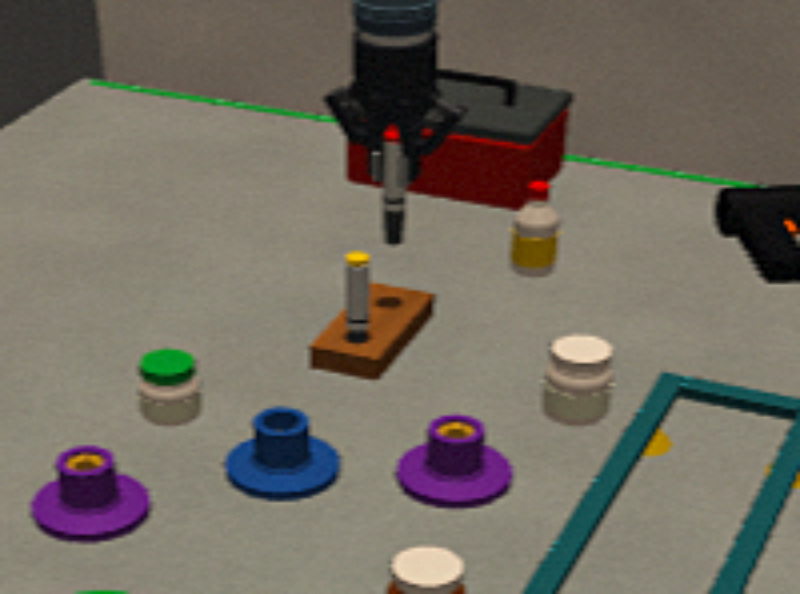

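The post is held: the cap is at (255,292) in the wrist view, the foot hangs free, and the yellow post is undisturbed. Next is the foot's offset in the tool frame, for aiming.

Run:
```python
from h import *
d=np.load("pics/w1.npz");K=d["camera_matrix"];Tt=np.load("pics/wrist0.npz")["T_tool_cam"]
im=cv2.imread("pics/w3.png")
hsv=cv2.cvtColor(im,cv2.COLOR_BGR2HSV);H,S,V=[hsv[...,i].astype(int) for i in range(3)]
m=((H<8)|(H>172))&(S>150)&(V>90);c,a=blob(m,(255,292),15);print("cap",c,a,cv2.boundingRect(m[250:340,200:310].astype(np.uint8)))
for g in(.050,.054):
  for z in (0,.002):
    # post point: tool x = top at g-(.138-.1)
    print(g,z,[proj(K,Tt,[g+.1-h,0,z]).round(1).tolist() for h in (.138,.1,.0)])
cv2.imwrite("pics/c3.png",cv2.resize(im[160:330,190:320],None,fx=4.5,fy=3.5,interpolation=cv2.INTER_CUBIC))
```

```text
cap [254.2093953  294.87056472] 2001 (27, 18, 56, 49)
0.05 0 [[[255.6, 310.2]], [[255.1, 256.6]], [[254.7, 197.1]]]
0.05 0.002 [[[255.6, 314.8]], [[255.1, 260.1]], [[254.7, 199.3]]]
0.054 0 [[[255.5, 302.7]], [[255.1, 252.6]], [[254.7, 195.7]]]
0.054 0.002 [[[255.5, 307.2]], [[255.1, 256.1]], [[254.7, 197.9]]]
```

View pics/c3.png

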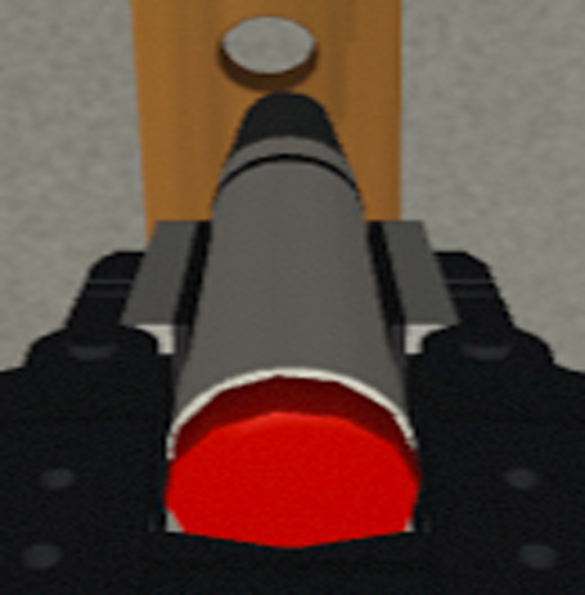

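step_arm(
  deltas=[
    [0,-0.2,-0.5,-3,0,0,0],
    [0,-0.2,-0.5,-6,0,0,0],
    [0,-0.2,-0.5,-6.5,0.3,3.5,0],
    [0,-0.2,-0.5,-6.5,0.6,7.5,0],
    [0,-0.2,-0.5,-6.5,0.9,11.5,0],
    [0,-0.2,-0.5,-6.5,1.2,15.5,0],
    [0,-0.2,-0.5,-6.5,1.5,19.5,0],
    [0,-0.2,-0.5,-6.5,1.8,23.5,0],
  ],
)

```text
clock: 4.35
tool_pos: [0.5114, 0.0456, 0.3247]
ee_rot: [-0.498, -0.497, -0.502, 0.504]
contact_force: [1.1, -0.5, -2.0]
gripper_width: 0.0199
```

Run:
```python
from h import *;from rig import *
s=read_state();print(s["clock"],s["tool_pos"],s["gripper_width"],s["joint_vel"].round(2),delta(s,[.521,-.075,.27],0))
```

```text
4.35 [0.51136598 0.04564905 0.32468338] 0.019850006927026938 [-0.94 -0.05 -0.06 -0.03 -0.01 -0.92] (array([-0.08,  0.19,  0.68]), array([ 5.5 ,  1.05, 12.05]))
```

step_arm(
  deltas=[
    [0,0,0,1,0.3,3.5,0],
    [0,0,0,3,0.6,7,0],
    [0,0,0,5,0.9,10.5,0],
    [0,0,0,5.5,1,12.2,0],
    [0,0,0,5.5,1,12.2,0],
    [0,0,0,5.5,1,12.2,0],
    [0,0,0,5.5,1,12.2,0],
    [0,0,0,5.5,1,12.2,0],
  ],
)

```text
clock: 5.02
tool_pos: [0.5217, -0.0737, 0.2718]
ee_rot: [-0.498, -0.497, -0.501, 0.503]
contact_force: [0.1, 1.2, -1.2]
gripper_width: 0.0197
```

Run:
```python
from h import *;from rig import *
s=read_state();print(s["clock"],s["tool_pos"],s["gripper_width"],s["joint_vel"].round(2),delta(s,[.521,-.012,.27],0),s["contact_force"],s["moment"])
c=capture("wrist");cv2.imwrite("pics/w4.png",c["pixels"]);T=T_tool(s)@c["T_tool_cam"];np.savez("pics/w4.npz",pixels=c["pixels"],camera_matrix=c["camera_matrix"],pose=T)
```

```text
5.0167 [ 0.52171296 -0.07373486  0.27176424] 0.019679754428067128 [ 0.01 -0.01  0.01  0.   -0.   -0.  ] (array([-0.01,  0.17,  0.51]), array([ 0.16, -0.07, -6.17])) [ 0.0850205   1.23389378 -1.21318275] [-0.03023152 -0.02040394  0.00055061]
```

View pics/w4.png

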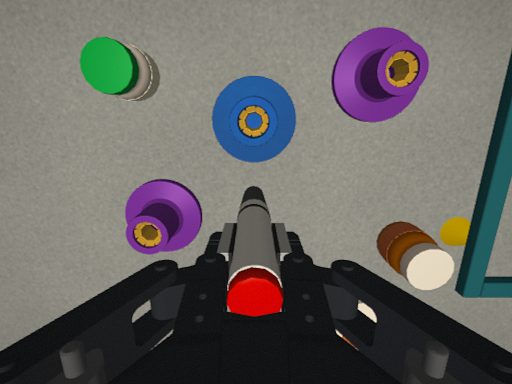

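The wrist view shows the blue base at (254,119) with its sleeve at (254,121). The purple decoys are at (165,215) and (380,75). Now fitting the base position.

Run:
```python
from h import *
im,K,T=load("w4")
hsv=cv2.cvtColor(im,cv2.COLOR_BGR2HSV);H,S,V=[hsv[...,i].astype(int) for i in range(3)]
m=((H>100)&(H<122)&(S>110)).astype(np.uint8);n,l,st,c=cv2.connectedComponentsWithStats(m)
i=l[90,235];h=cv2.findContours((l==i).astype(np.uint8),0,2)[0][0];M=cv2.drawContours(np.zeros_like(m),[h],-1,1,-1)
ys,xs=np.nonzero(M);c=np.array([xs.mean(),ys.mean()]);print(c,M.sum())
f=lambda p:sil(K,T,[(.05,0,.012),(.024,0,.066)],*p)[0]-c
s=least_squares(f,[.52,-.012],diff_step=.01);print(s.x,s.fun,sil(K,T,[(.05,0,.012),(.024,0,.066)],*s.x)[1])
b=(H>12)&(H<32)&(S>100);ys,xs=np.nonzero(b[95:145,230:280]);print("sleeve px",xs.mean()+230,ys.mean()+95,xs.min()+230,xs.max()+230,ys.min()+95,ys.max()+95)
for z in(.03,.045,.06):print(z,proj(K,T,[*s.x,z]))
Tt=np.load("pics/wrist0.npz")["T_tool_cam"];print("foot tool->world", )
Tc=T@np.linalg.inv(Tt);print((Tc@np.array([.154,-.001,0,1]))[:3],(Tc@np.array([.054,0,0,1]))[:3])
```

```text
[253.57682754 118.51525905] 5636
[ 0.5193882  -0.01316595] [ 0.00101281 -0.00319173] 5801.4375
sleeve px 253.158953722334 121.1830985915493 239 268 106 136
0.03 [[253.22602446 120.65040922]]
0.045 [[253.06461666 121.00253511]]
0.06 [[252.88611109 121.39196135]]
foot tool->world
[ 0.52058154 -0.07427447  0.11781391] [ 0.52244107 -0.07391612  0.21780098]
```

step_arm(
  deltas=[
    [0,0.1,0.3,0,-0.13,-2,0],
    [0,0.1,0.5,0,-0.13,-4,0],
    [0,0.1,0.5,0,-0.13,-6.05,0],
    [0,0.1,0.5,0,-0.13,-6.05,0],
    [0,0.1,0.5,1,-0.13,-6.05,0],
    [0,0.1,0.5,2.5,-0.13,-6.05,0],
    [0,0.1,0.5,4,-0.13,-6.05,0],
    [0,0.1,0.5,4,-0.13,-6.05,0],
  ],
  squeeze=120,
)

```text
clock: 5.73
tool_pos: [0.5185, -0.0143, 0.2284]
ee_rot: [-0.499, -0.499, -0.501, 0.502]
contact_force: [-0.0, 0.1, -2.6]
gripper_width: 0.0196
```

```bash
python3 - <<'E'
from h import *;from rig import *
s=read_state();print(s["clock"],s["tool_pos"],s["gripper_width"],delta(s,[.5204,-.0132,.23],0),s["contact_force"],s["moment"])
for n in("wrist","side","scene"):
    c=capture(n);im=c["pixels"]
    x,y={"wrist":(190,100),"side":(200,130),"scene":(215,150)}[n];cv2.imwrite(f"pics/{n}5.png",cv2.resize(im[y:y+100,x:x+125],None,fx=5,fy=5,interpolation=cv2.INTER_CUBIC))
E
python3 -c "
import cv2,numpy as np
cv2.imwrite('pics/c5.png',cv2.resize(np.hstack([cv2.imread('pics/%s5.png'%n) for n in('side','scene')]),(800,320)))"
```

```text
5.7333 [ 0.51845049 -0.01433894  0.22835587] 0.01961810384698051 (array([-0.09,  0.08,  0.29]), array([-0.17,  0.19, -0.11])) [-0.03637022  0.10840924 -2.5520758 ] [-0.03576954  0.06527347 -0.02891217]
```

View pics/c5.png

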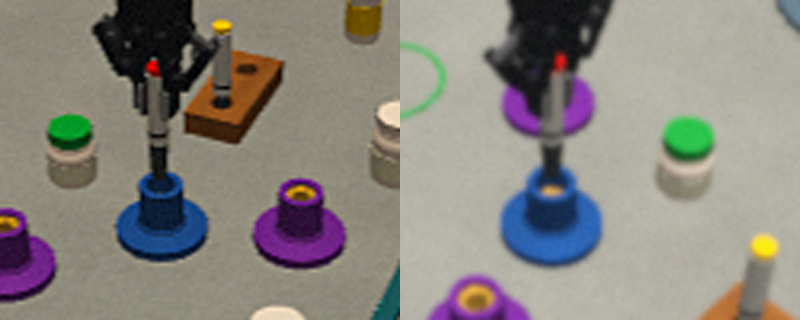

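View pics/wrist5.png

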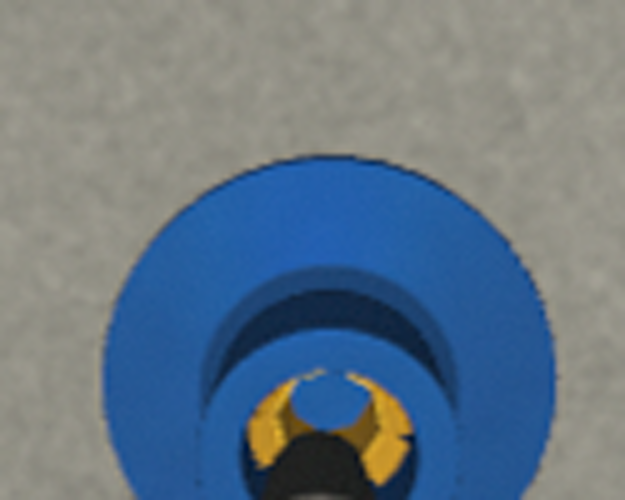

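step_arm(
  deltas=[
    [0,0,0.3,0,0.1,-0.05,0],
    [0,0,0.3,0,0.19,-0.1,0],
    [0,0,0.3,0.5,0.19,-0.1,0],
    [0,0,0.3,1,0.19,-0.1,0],
    [0,0,0.3,1.6,0.19,-0.1,0],
    [0,0,0.3,2.1,0.19,-0.1,0],
    [0,0,0.3,2.6,0.19,-0.1,0],
    [0,0,0.3,2.6,0.19,-0.1,0],
  ],
)

```text
clock: 6.55
tool_pos: [0.5212, -0.0134, 0.204]
ee_rot: [0.501, 0.501, 0.499, -0.5]
contact_force: [-0.2, -0.8, -1.9]
gripper_width: 0.0194
```

Run:
```python
from h import *;from rig import *
s=read_state();print(s["clock"],s["tool_pos"],s["gripper_width"],delta(s,[.5204,-.0132,.20],0),s["contact_force"],s["moment"])
for n in("wrist",):
    c=capture(n);im=c["pixels"]
    x,y=190,100;cv2.imwrite(f"pics/{n}6.png",cv2.resize(im[y:y+115,x:x+125],None,fx=5,fy=5,interpolation=cv2.INTER_CUBIC))
```

```text
6.55 [ 0.52124277 -0.01337752  0.20398484] 0.019355054726107587 (array([-0.1 ,  0.07, -0.16]), array([ 0.4 , -0.09, -0.02])) [-0.19902972 -0.78657629 -1.94233799] [-0.01970922 -0.02048177  0.00819534]
```

View pics/wrist6.png

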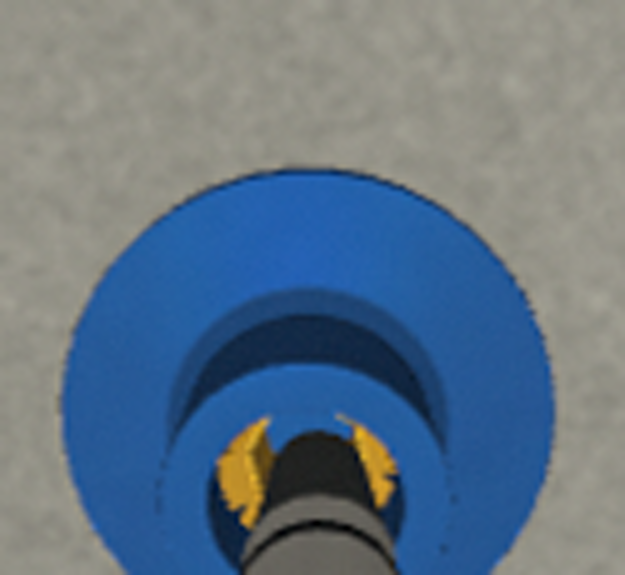

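step_arm(
  deltas=[
    [0,0,0,0,-0.12,0,0],
    [0,0,0,0,-0.12,0,0],
    [0,0,0,0.2,-0.12,0,0],
    [0,0,0,0.4,-0.12,0,0],
    [0,0,0,0.6,-0.12,0,0],
    [0,0,0,0.8,-0.12,0,0],
    [0,0,0,1.0,-0.12,0,0],
    [0,0,0,1.2,-0.12,0,0],
  ],
)

```text
clock: 7.27
tool_pos: [0.521, -0.0135, 0.1933]
ee_rot: [0.501, 0.501, 0.498, -0.5]
contact_force: [0.2, -0.7, -1.5]
gripper_width: 0.0188
```

```bash
cat > st.py <<'E'
from h import *;from rig import *
s=read_state();print(s["clock"],s["tool_pos"].round(4),"foot z",round(s["tool_pos"][2]-.152,4),s["gripper_width"],delta(s,[.52,-.0132,.20],0),s["contact_force"].round(1),s["moment"].round(3))
E
python3 st.py
```

```text
7.2667 [ 0.521  -0.0135  0.1933] foot z 0.0413 0.018760102357673603 (array([-0.1 ,  0.09, -0.3 ]), array([-0.67, -0.09, -0.03])) [ 0.2 -0.7 -1.5] [-0.023  0.034 -0.012]
```

step_arm(
  deltas=[
    [0,0,-0.2,0.1,-0.05,0,0],
    [0,0,-0.2,0.2,-0.05,0,0],
    [0,0,-0.2,0.3,-0.05,0,0],
    [0,0,-0.2,0.4,-0.05,0,0],
    [0,0,-0.2,0.5,-0.05,0,0],
    [0,0,-0.2,0.6,-0.05,0,0],
    [0,0,-0.2,0.6,-0.05,0,0],
    [0,0,-0.2,0.6,-0.05,0,0],
  ],
)

```text
clock: 7.93
tool_pos: [0.5205, -0.0135, 0.1875]
ee_rot: [0.5, 0.5, 0.499, -0.5]
contact_force: [0.4, 0.5, -1.4]
gripper_width: 0.0194
```

```bash
python3 st.py
python3 - <<'E'
from h import *;from rig import *
im=capture("wrist")["pixels"];x,y=190,100;cv2.imwrite(f"pics/wrist7.png",cv2.resize(im[y:y+115,x:x+125],None,fx=5,fy=5,interpolation=cv2.INTER_CUBIC))
E
```

```text
7.9333 [ 0.5205 -0.0135  0.1875] foot z 0.0355 0.01941185640068802 (array([-0.1,  0.1, -0.1]), array([-1.25, -0.05, -0.03])) [ 0.4  0.5 -1.4] [-0.035  0.077  0.067]
```

View pics/wrist7.png

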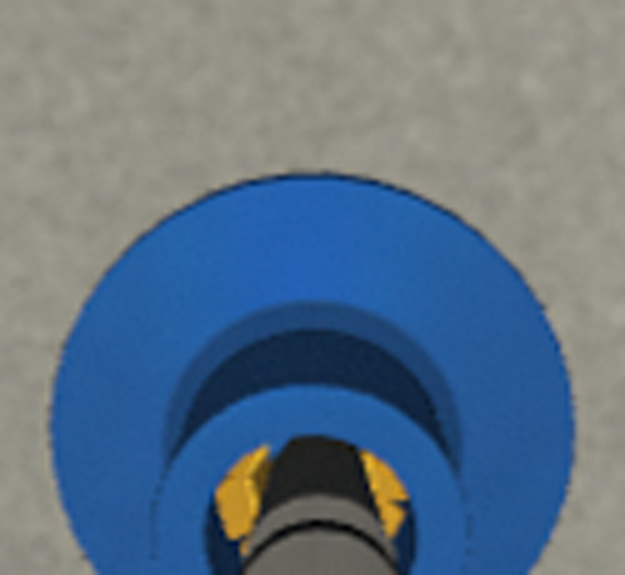

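step_arm(
  deltas=[
    [0,0,0,0.05,-0.05,0,0],
    [0,0,0,0.1,-0.05,0,0],
    [0,0,0,0.15,-0.05,0,0],
    [0,0,0,0.2,-0.05,0,0],
    [0,0,0,0.25,-0.05,0,0],
    [0,0,0,0.3,-0.05,0,0],
    [0,0,0,0.3,-0.05,0,0],
    [0,0,0,0.3,-0.05,0,0],
  ],
)

```text
clock: 8.65
tool_pos: [0.52, -0.0135, 0.1845]
ee_rot: [0.5, 0.5, 0.499, -0.5]
contact_force: [-0.4, -0.2, -1.5]
gripper_width: 0.0191
```

step_arm(
  deltas=[
    [0,0,0,0.05,0,0,0],
    [0,0,0,0.1,0,0,0],
    [0,0,0,0.15,0,0,0],
    [0,0,0,0.2,0,0,0],
    [0,0,0,0.25,0,0,0],
    [0,0,0,0.3,0,0,0],
    [0,0,0,0.3,0,0,0],
    [0,0,0,0.3,0,0,0],
  ],
)

```text
clock: 9.32
tool_pos: [0.52, -0.0135, 0.1815]
ee_rot: [-0.5, -0.5, -0.499, 0.5]
contact_force: [-0.6, -0.2, -1.4]
gripper_width: 0.0196
```

step_arm(
  deltas=[
    [0,0,0,0.05,0,0,0],
    [0,0,0,0.1,0,0,0],
    [0,0,0,0.15,0,0,0],
    [0,0,0,0.2,0,0,0],
    [0,0,0,0.25,0,0,0],
    [0,0,0,0.3,0,0,0],
    [0,0,0,0.3,0,0,0],
    [0,0,0,0.3,0,0,0],
  ],
)

```text
clock: 9.98
tool_pos: [0.52, -0.0136, 0.1784]
ee_rot: [-0.5, -0.5, -0.499, 0.5]
contact_force: [0.8, 0.4, -1.7]
gripper_width: 0.0192
```

step_arm(
  deltas=[
    [0,0,0,0.05,0,0,0],
    [0,0,0,0.1,0,0,0],
    [0,0,0,0.15,0,0,0],
    [0,0,0,0.2,0,0,0],
    [0,0,0,0.25,0,0,0],
    [0,0,0,0.3,0,0,0],
    [0,0,0,0.3,0,0,0],
    [0,0,0,0.3,0,0,0],
  ],
)

```text
clock: 10.65
tool_pos: [0.5199, -0.0136, 0.1754]
ee_rot: [-0.5, -0.5, -0.499, 0.501]
contact_force: [-0.9, -0.1, -1.2]
gripper_width: 0.0196
```

step_arm(
  deltas=[
    [0,0,0,0.05,0,0,0],
    [0,0,0,0.1,0,0,0],
    [0,0,0,0.15,0,0,0],
    [0,0,0,0.2,0,0,0],
    [0,0,0,0.25,0,0,0],
    [0,0,0,0.3,0,0,0],
    [0,0,0,0.3,0,0,0],
    [0,0,0,0.3,0,0,0],
  ],
)

```text
clock: 11.32
tool_pos: [0.5199, -0.0136, 0.1724]
ee_rot: [-0.5, -0.5, -0.499, 0.501]
contact_force: [-2.0, -2.8, -0.7]
gripper_width: 0.0195
```

step_arm(
  deltas=[
    [0,0,0,0.05,0,0,0],
    [0,0,0,0.1,0,0,0],
    [0,0,0,0.15,0,0,0],
    [0,0,0,0.2,0,0,0],
    [0,0,0,0.2,0,0,0],
    [0,0,0,0.2,0,0,0],
    [0,0,0,0.2,0,0,0],
    [0,0,0,0.2,0,0,0],
  ],
)

```text
clock: 11.98
tool_pos: [0.5198, -0.0136, 0.1704]
ee_rot: [-0.5, -0.5, -0.499, 0.501]
contact_force: [-2.4, -2.3, 1.1]
gripper_width: 0.0192
```

step_arm(
  deltas=[
    [0,0,0,0.03,0,0,0],
    [0,0,0,0.06,0,0,0],
    [0,0,0,0.09,0,0,0],
    [0,0,0,0.12,0,0,0],
    [0,0,0,0.15,0,0,0],
    [0,0,0,0.15,0,0,0],
    [0,0,0,0.15,0,0,0],
    [0,0,0,0.15,0,0,0],
  ],
)

```text
clock: 12.65
tool_pos: [0.5199, -0.0136, 0.1689]
ee_rot: [-0.5, -0.5, -0.499, 0.501]
contact_force: [-5.2, -2.0, 1.8]
gripper_width: 0.019
```

step_arm(
  deltas=[
    [0,0,0,0.0,-0.05,0.03,0],
    [0,0,0,0.03,-0.1,0.05,0],
    [0,0,0,0.06,-0.1,0.05,0],
    [0,0,0,0.1,-0.1,0.05,0],
    [0,0,0,0.13,-0.1,0.05,0],
    [0,0,0,0.15,-0.1,0.05,0],
    [0,0,0,0.15,-0.1,0.05,0],
    [0,0,0,0.15,-0.1,0.05,0],
  ],
)

```text
clock: 13.32
tool_pos: [0.5194, -0.014, 0.1675]
ee_rot: [0.501, 0.501, 0.499, -0.5]
contact_force: [-1.6, -1.7, -1.1]
gripper_width: 0.019
```

step_arm(
  deltas=[
    [0,0,0,0.03,-0.02,0.02,0],
    [0,0,0,0.06,-0.04,0.04,0],
    [0,0,0,0.09,-0.05,0.05,0],
    [0,0,0,0.12,-0.05,0.05,0],
    [0,0,0,0.15,-0.05,0.05,0],
    [0,0,0,0.15,-0.05,0.05,0],
    [0,0,0,0.15,-0.05,0.05,0],
    [0,0,0,0.15,-0.05,0.05,0],
  ],
)

```text
clock: 13.98
tool_pos: [0.519, -0.0144, 0.1662]
ee_rot: [0.501, 0.501, 0.499, -0.5]
contact_force: [1.7, 1.4, -1.0]
gripper_width: 0.0194
```

step_arm(
  deltas=[
    [0,0,0,0.03,0.02,-0.02,0],
    [0,0,0,0.06,0.03,-0.03,0],
    [0,0,0,0.09,0.03,-0.03,0],
    [0,0,0,0.12,0.03,-0.03,0],
    [0,0,0,0.15,0.03,-0.03,0],
    [0,0,0,0.15,0.03,-0.03,0],
    [0,0,0,0.15,0.03,-0.03,0],
    [0,0,0,0.15,0.03,-0.03,0],
  ],
)

```text
clock: 14.65
tool_pos: [0.5191, -0.0143, 0.1648]
ee_rot: [0.501, 0.501, 0.499, -0.5]
contact_force: [1.1, 1.2, 2.3]
gripper_width: 0.0194
```

```bash
python3 st.py
```

```text
14.65 [ 0.5191 -0.0143  0.1648] foot z 0.0128 0.019407854207517634 (array([-0.1 ,  0.1 , -0.14]), array([-3.52,  0.1 , -0.1 ])) [1.1 1.2 2.3] [ 0.237 -0.401  0.024]
```

step_arm(
  deltas=[
    [0,0,0,0.03,0,0,0],
    [0,0,0,0.06,0,0,0],
    [0,0,0,0.08,0,0,0],
    [0,0,0,0.1,0,0,0],
    [0,0,0,0.1,0,0,0],
    [0,0,0,0.1,0,0,0],
    [0,0,0,0.1,0,0,0],
    [0,0,0,0.1,0,0,0],
  ],
)

```text
clock: 15.32
tool_pos: [0.5191, -0.0143, 0.1641]
ee_rot: [0.501, 0.501, 0.498, -0.5]
contact_force: [-1.1, 1.6, 5.2]
gripper_width: 0.0193
```

step_arm(
  deltas=[
    [0,0,0,0.03,0,0,0],
    [0,0,0,0.06,0,0,0],
    [0,0,0,0.09,0,0,0],
    [0,0,0,0.12,0,0,0],
    [0,0,0,0.15,0,0,0],
    [0,0,0,0.15,0,0,0],
    [0,0,0,0.15,0,0,0],
    [0,0,0,0.15,0,0,0],
  ],
)

```text
clock: 15.98
tool_pos: [0.5192, -0.0143, 0.1635]
ee_rot: [0.501, 0.501, 0.498, -0.5]
contact_force: [-1.3, 1.2, 12.5]
gripper_width: 0.0192
```

step_arm(
  deltas=[
    [0,0,0,0.03,0,0,0],
    [0,0,0,0.06,0,0,0],
    [0,0,0,0.09,0,0,0],
    [0,0,0,0.12,0,0,0],
    [0,0,0,0.15,0,0,0],
    [0,0,0,0.15,0,0,0],
    [0,0,0,0.15,0,0,0],
    [0,0,0,0.15,0,0,0],
  ],
)

```text
clock: 16.65
tool_pos: [0.5192, -0.0143, 0.163]
ee_rot: [0.501, 0.501, 0.498, -0.5]
contact_force: [-4.0, 1.3, 19.0]
gripper_width: 0.0195
```

step_arm(
  deltas=[
    [0,0,0,0.03,-0.02,0,0],
    [0,0,0,0.06,-0.03,0,0],
    [0,0,0,0.09,-0.03,0,0],
    [0,0,0,0.12,-0.03,0,0],
    [0,0,0,0.15,-0.03,0,0],
    [0,0,0,0.17,-0.03,0,0],
    [0,0,0,0.17,-0.03,0,0],
    [0,0,0,0.17,-0.03,0,0],
  ],
)

```text
clock: 17.32
tool_pos: [0.5192, -0.0143, 0.1625]
ee_rot: [0.501, 0.501, 0.498, -0.5]
contact_force: [-7.0, 1.1, 27.9]
gripper_width: 0.0194
```

```bash
python3 st.py
python3 - <<'E'
from h import *;from rig import *
im=capture("wrist")["pixels"];cv2.imwrite(f"pics/w8.png",im)
im=capture("side")["pixels"];cv2.imwrite(f"pics/s8.png",cv2.resize(im[120:220,190:310],None,fx=5,fy=5,interpolation=cv2.INTER_CUBIC))
E
```

```text
17.3167 [ 0.5192 -0.0143  0.1625] foot z 0.0105 0.01937784673600965 (array([-0.09,  0.13, -0.29]), array([-3.75,  0.1 , -0.11])) [-7.   1.1 27.9] [0.507 1.722 0.017]
```

View pics/w8.png

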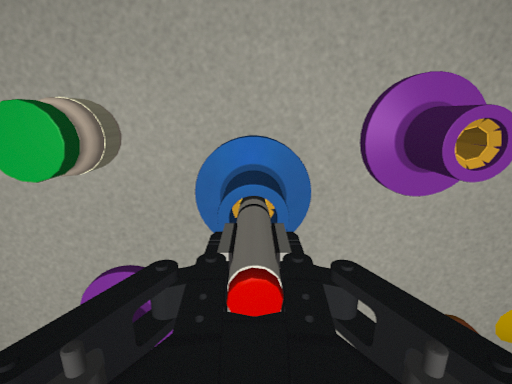

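View pics/s8.png

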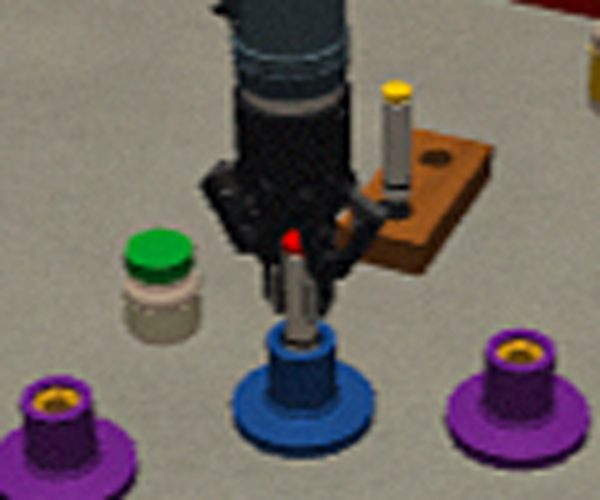

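The push peaked at 27.9 N measured, about 29 N above the −1.5 N baseline, with the foot at about 10.5 mm and no slip of the cap in the grip. Lifting gently now. First, the positions of the neighbours near the tape.

step_arm(
  deltas=[
    [0,0,0,-0.2,0,0,0],
    [0,0,0,-0.4,0,0,0],
    [0,0,0,-0.6,0,0,0],
    [0,0,0,-0.8,0,0,0],
    [0,0,0,-1.0,0,0,0],
    [0,0,0,-1.3,0,0,0],
    [0,0,0,-1.6,0,0,0],
    [0,0,0,-1.6,0,0,0],
  ],
)

```text
clock: 18.08
tool_pos: [0.5187, -0.0143, 0.1751]
ee_rot: [0.501, 0.5, 0.499, -0.5]
contact_force: [-0.1, -0.1, -8.2]
gripper_width: 0.0191
```

```bash
python3 st.py
python3 - <<'E'
from h import *;from rig import *
_,K,T=load("scene0");_,K2,T2=load("side0")
print("made cap",onz(K,T,(157.5,127),.15),onz(K2,T2,(188,267),.15))
print("purple",onz(K,T,(261,183),.0),onz(K2,T2,(202,213),.0));print("brush",onz(K,T,(200,140),.01),onz(K,T,(228,124),.01))
print("plate",onz(K,T,(154,194),.01),"brownjar",onz(K,T,(178,228),0))
im=capture("side")["pixels"];cv2.imwrite(f"pics/s9.png",cv2.resize(im[120:220,190:310],None,fx=5,fy=5,interpolation=cv2.INTER_CUBIC))
E
```

```text
18.0833 [ 0.5187 -0.0143  0.1751] foot z 0.0231 0.01905186354241946 (array([-0.1 ,  0.11, -0.11]), array([-2.49,  0.13, -0.11])) [-0.1 -0.1 -8.2] [ 0.039 -0.079 -0.024]
made cap [ 0.56398388 -0.47209245  0.15      ] [ 0.56715981 -0.47372175  0.15      ]
purple [ 0.39766735 -0.13624369  0.        ] [ 0.39183956 -0.13219742  0.        ]
brush [ 0.39965853 -0.47154627  0.01      ] [ 0.24884776 -0.47641312  0.01      ]
plate [ 0.69639491 -0.34302634  0.01      ] brownjar [ 0.72266055 -0.17371054  0.        ]
```

View pics/s9.png

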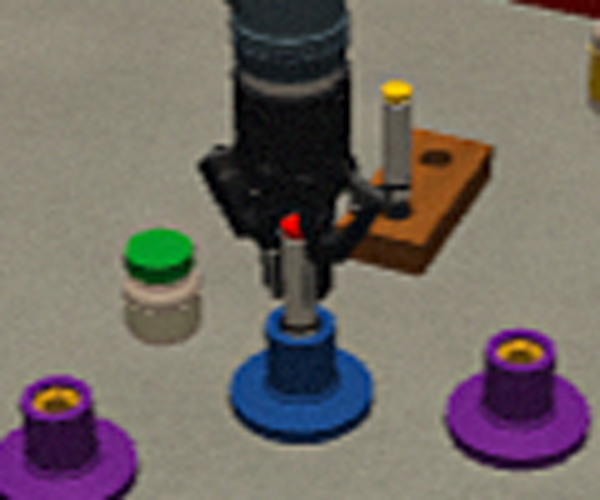

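The stand lifts as one piece: the force went from −1.5 to −8.2 N and the side view shows the blue base off the table. Now carrying it.

step_arm(
  deltas=[
    [0,0,-0.1,-2,0,0,0],
    [0,0,-0.1,-4,0,0,0],
    [0,0,-0.1,-6,0,0.5,0],
    [0,0,-0.1,-8,-0.2,2,0],
    [0,0,-0.1,-8,-0.4,4,0],
    [0,0,-0.1,-8,-0.6,6.5,0],
    [0,0,-0.1,-8,-0.8,9,0],
    [0,0,-0.1,-8,-1,11.5,0],
  ],
)

```text
clock: 18.8
tool_pos: [0.5079, -0.13, 0.2551]
ee_rot: [-0.5, -0.5, -0.499, 0.501]
contact_force: [0.2, 1.0, -8.4]
gripper_width: 0.0195
```

step_arm(
  deltas=[
    [0,0,0,0,-0.2,2.5,0],
    [0,0,0,0,-0.4,5,0],
    [0,0,0,0,-0.6,7.5,0],
    [0,0,0,0,-0.8,10,0],
    [0,0,0,0,-1,12,0],
    [0,0,0,0,-1.2,14,0],
    [0,0,0,0,-1.4,15.5,0],
    [0,0,0,0,-1.5,16.3,0],
  ],
)

```text
clock: 19.47
tool_pos: [0.4926, -0.294, 0.255]
ee_rot: [-0.5, -0.5, -0.499, 0.502]
contact_force: [-0.1, 0.4, -7.0]
gripper_width: 0.0192
```

step_arm(
  deltas=[
    [0,0,0,0,0,0,0],
    [0,0,0,0,0,0,0],
    [0,0,0,0,0,0,0],
    [0,0,0,0,0,0,0],
    [0,0,0,0,0,0,0],
    [0,0,0,0,0,0,0],
    [0,0,0,0,0,0,0],
    [0,0,0,0,0,0,0],
  ],
)

```text
clock: 20.13
tool_pos: [0.493, -0.2918, 0.2553]
ee_rot: [-0.5, -0.5, -0.499, 0.501]
contact_force: [-0.6, 0.1, -7.1]
gripper_width: 0.0195
```

Run:
```python
from h import *;from rig import *
s=read_state();print(s["clock"],s["tool_pos"],s["gripper_width"],delta(s,[.4945,-.294,.17],0),s["contact_force"],s["moment"])
for n in("wrist","side","scene"):
    c=capture(n);T=T_tool(s)@c["T_tool_cam"] if n=="wrist" else c["pose"]
    cv2.imwrite(f"pics/{n}10.png",c["pixels"]);np.savez(f"pics/{n}10.npz",pixels=c["pixels"],camera_matrix=c["camera_matrix"],pose=T)
a=cv2.imread("pics/side10.png")[130:290,140:300];b=cv2.imread("pics/scene10.png")[80:240,140:300]
cv2.imwrite("pics/c10.png",cv2.resize(np.hstack([a,b]),(800,400),interpolation=cv2.INTER_CUBIC))
```

```text
20.1333 [ 0.49302923 -0.29175223  0.25534395] 0.019468736097748105 (array([-0.07,  0.1 , -0.01]), array([8.53, 0.15, 0.21])) [-0.62485777  0.08434061 -7.13990489] [-0.04665622  0.02278198  0.00536091]
```

View pics/wrist10.png

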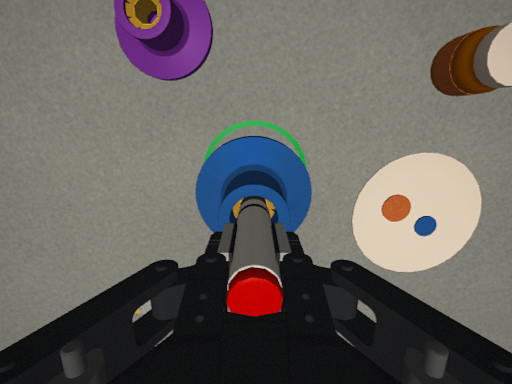

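View pics/c10.png

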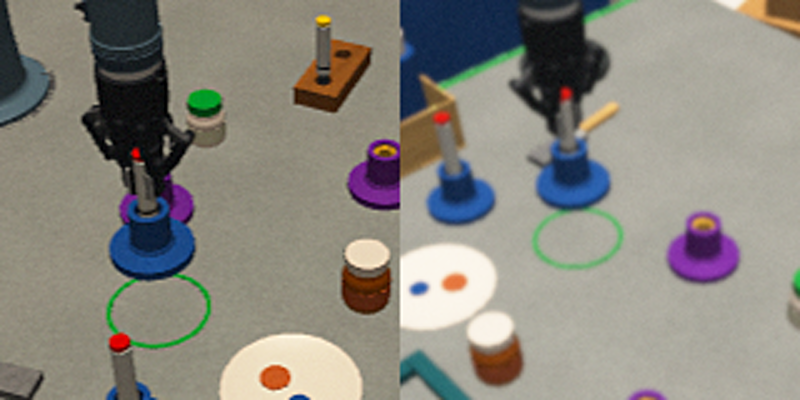

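Run:
```python
from h import *
im,K,T=load("wrist10")
hsv=cv2.cvtColor(im,cv2.COLOR_BGR2HSV);H,S,V=[hsv[...,i].astype(int) for i in range(3)]
g=(H>45)&(H<80)&(S>70);g[:100]=0;g[175:]=0;g[:,:190]=0;g[:,320:]=0
ys,xs=np.nonzero(g);P=np.array([onz(K,T,(x,y),0) for x,y in zip(xs,ys)])
s=least_squares(lambda q:np.hypot(P[:,0]-q[0],P[:,1]-q[1])-.061,P[:,:2].mean(0)+[0,-.05]);print("tape",len(xs),s.x,np.abs(s.fun).max())
m=((H>100)&(H<125)&(S>110)).astype(np.uint8);n,l,st,c=cv2.connectedComponentsWithStats(m);i=l[150,254]
cn=max(cv2.findContours((l==i).astype(np.uint8),0,cv2.CHAIN_APPROX_NONE)[0],key=len)[:,0];cn=cn[cn[:,1]<195]
zt=.2553-.1625+.012
P=np.array([onz(K,T,p,zt) for p in cn])
s2=least_squares(lambda q:np.hypot(P[:,0]-q[0],P[:,1]-q[1])-.05,P[:,:2].mean(0)+[0,-.03]);print("base",s2.x,np.abs(s2.fun).max(),len(cn))
print("need",s.x-s2.x)
s3=least_squares(lambda q:np.hypot(P[:,0]-q[0],P[:,1]-q[1])-q[2],[*s2.x,.05]);print(s3.x)
# side/scene check of base
for n in("side10","scene10"):
    im,K,T=load(n);print(n,[proj(K,T,[*p,0]).round(1).tolist() for p in (s.x,)])
```

```text
tape 730 [ 0.49401667 -0.29451735] 0.003542665884067278
base [ 0.49297629 -0.29130151] 0.0014533015765409094 165
need [ 0.00104038 -0.00321584]
[ 0.49297914 -0.28953182  0.04859827]
side10 [[[203.9, 253.4]]]
scene10 [[[210.4, 174.5]]]
```

Tape centre is (0.494, −0.2945) and the base is at (0.493, −0.291), so I shift +1 mm in x and −3 mm in y while lowering.

step_arm(
  deltas=[
    [0,0,0,1,0.1,0.3,0],
    [0,0,0,2.5,0.1,0.3,0],
    [0,0,0,4,0.1,0.3,0],
    [0,0,0,5.5,0.1,0.3,0],
    [0,0,0,7,0.1,0.3,0],
    [0,0,0,8,0.1,0.3,0],
    [0,0,0,8.3,0.1,0.3,0],
    [0,0,0,8.3,0.1,0.3,0],
  ],
)

```text
clock: 20.95
tool_pos: [0.4932, -0.2948, 0.1709]
ee_rot: [-0.499, -0.5, -0.5, 0.501]
contact_force: [0.9, -0.6, -8.1]
gripper_width: 0.0195
```

Run:
```python
from h import *;from rig import *
s=read_state();print(s["clock"],s["tool_pos"],"bottom",s["tool_pos"][2]-.1625,delta(s,[.494,-.2945,.1625],0),s["contact_force"])
c=capture("side");a=c["pixels"][190:290,140:260]
b=capture("scene")["pixels"][110:210,150:270]
cv2.imwrite("pics/c11.png",cv2.resize(np.hstack([a,b]),(800,333),interpolation=cv2.INTER_CUBIC))
cv2.imwrite("pics/w11.png",capture("wrist")["pixels"])
```

```text
20.95 [ 0.49323653 -0.29481237  0.17094883] bottom 0.008448825328876364 (array([-0.11,  0.01,  0.12]), array([ 0.84,  0.08, -0.03])) [ 0.88751512 -0.55434301 -8.06680503]
```

View pics/c11.png

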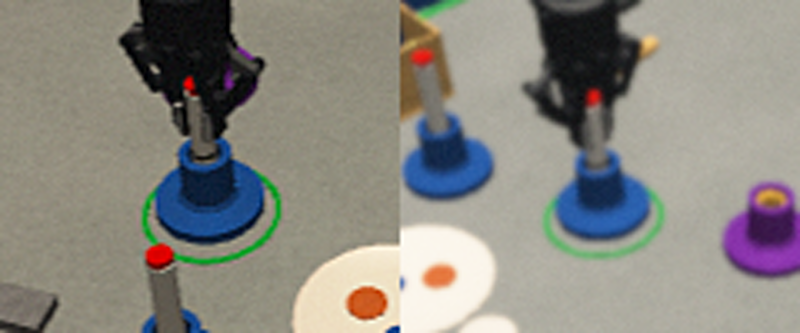

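View pics/w11.png

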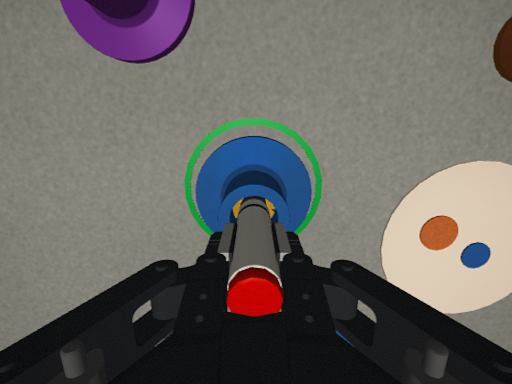

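Base and ring are concentric in all views: in the wrist view the ring spans columns 186–322 and the base 196–311. Lowering gently to contact.

step_arm(
  deltas=[
    [0,0,0,0.15,0.05,0,0],
    [0,0,0,0.3,0.05,0,0],
    [0,0,0,0.45,0.05,0,0],
    [0,0,0,0.6,0.05,0,0],
    [0,0,0,0.7,0.05,0,0],
    [0,0,0,0.75,0.05,0,0],
    [0,0,0,0.8,0.05,0,0],
    [0,0,0,0.8,0.05,0,0],
  ],
)

```text
clock: 21.77
tool_pos: [0.4944, -0.2952, 0.1641]
ee_rot: [-0.5, -0.5, -0.499, 0.501]
contact_force: [-0.1, 1.0, -6.0]
gripper_width: 0.0188
```

step_arm(
  deltas=[
    [0,0,0,0.05,0,0,0],
    [0,0,0,0.1,0,0,0],
    [0,0,0,0.13,0,0,0],
    [0,0,0,0.16,0,0,0],
    [0,0,0,0.18,0,0,0],
    [0,0,0,0.2,0,0,0],
    [0,0,0,0.2,0,0,0],
    [0,0,0,0.2,0,0,0],
  ],
)

```text
clock: 22.43
tool_pos: [0.4944, -0.2953, 0.1627]
ee_rot: [-0.5, -0.5, -0.499, 0.501]
contact_force: [-2.2, -0.7, -2.4]
gripper_width: 0.0194
```

step_arm(
  deltas=[
    [0,0,0,0.03,-0.02,0,0],
    [0,0,0,0.06,-0.03,0,0],
    [0,0,0,0.08,-0.03,0,0],
    [0,0,0,0.08,-0.03,0,0],
    [0,0,0,0.08,-0.03,0,0],
    [0,0,0,0.08,-0.03,0,0],
    [0,0,0,0.08,-0.03,0,0],
    [0,0,0,0.08,-0.03,0,0],
  ],
)

```text
clock: 23.1
tool_pos: [0.4943, -0.2954, 0.1626]
ee_rot: [-0.5, -0.5, -0.499, 0.501]
contact_force: [-3.8, 1.7, 4.4]
gripper_width: 0.0195
```

Run:
```python
from h import *;from rig import *
s=read_state();print(s["contact_force"],s["moment"],s["tool_pos"])
cv2.imwrite("pics/w12.png",capture("wrist")["pixels"])
```

```text
[-3.83527978  1.68333008  4.42932049] [ 0.42731353  0.84037344 -0.01569849] [ 0.49433546 -0.29543144  0.16264627]
```

View pics/w12.png

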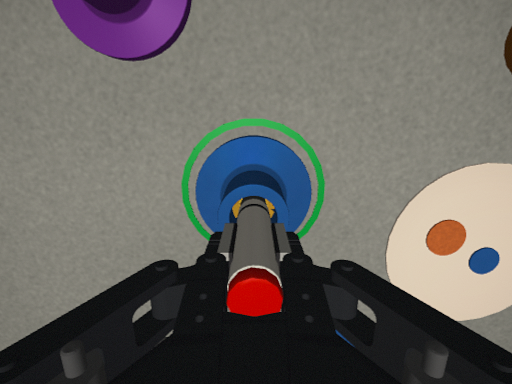

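It sits on the table inside the ring. Releasing slowly, then rising straight up.

step_arm(
  deltas=[
    [0,0,0,0,0,0,22],
    [0,0,0,0,0,0,26],
    [0,0,0,0,0,0,32],
    [0,0,0,0,0,0,40],
    [0,0,0,0,0,0,55],
    [0,0,0,0,0,0,75],
    [0,0,0,0,0,0,100],
    [0,0,0,0,0,0,100],
  ],
  squeeze=20,
)

```text
clock: 23.82
tool_pos: [0.4942, -0.2953, 0.1615]
ee_rot: [-0.5, -0.5, -0.499, 0.501]
contact_force: [-0.3, -0.8, -0.2]
gripper_width: 0.0803
```

step_arm(
  deltas=[
    [0,0,0,0,0,0,100],
    [0,0,0,0,0,0,100],
    [0,0,0,0,0,0,100],
    [0,0,0,0,0,0,100],
    [0,0,0,-1,0,0,100],
    [0,0,0,-2,0,0,100],
    [0,0,0,-4,0,0,100],
    [0,0,0,-6,0,0,100],
  ],
)

```text
clock: 24.48
tool_pos: [0.4939, -0.2949, 0.2228]
ee_rot: [-0.5, -0.5, -0.499, 0.501]
contact_force: [0.8, -0.7, -0.3]
gripper_width: 0.0853
```

step_arm(
  deltas=[
    [0,0,0,-3,0,0,100],
    [0,0,0,-6,0,0,100],
    [0,0,0,-9,0,0,100],
    [0,0,0,-12,0,0,100],
    [0,0,0,-12,0,-3,100],
    [0,0,0,-12,0,-6,100],
    [0,0,0,-12,0,-10,100],
    [0,0,0,-12,0,-14,100],
  ],
)

```text
clock: 25.15
tool_pos: [0.4944, -0.1541, 0.3429]
ee_rot: [-0.5, -0.501, -0.498, 0.501]
contact_force: [0.6, 0.6, 0.1]
gripper_width: 0.0855
```

Run:
```python
from h import *;from rig import *
s=read_state();print(s["clock"],s["tool_pos"],s["contact_force"])
for n in("side","scene"):
    c=capture(n);cv2.imwrite(f"pics/{n}13.png",c["pixels"]);im,K,T=c["pixels"],c["camera_matrix"],c["pose"]
    hsv=cv2.cvtColor(im,cv2.COLOR_BGR2HSV);H,S,V=[hsv[...,i].astype(int) for i in range(3)]
    g=(H>45)&(H<80)&(S>70);x0,y0=(203,253) if n=="side" else (211,175);mm=np.zeros_like(g);mm[y0-25:y0+25,x0-30:x0+30]=1
    ys,xs=np.nonzero(g&mm);P=np.array([onz(K,T,(x,y),0) for x,y in zip(xs,ys)])
    t=least_squares(lambda q:np.hypot(P[:,0]-q[0],P[:,1]-q[1])-.061,[.493,-.294]).x
    m=((H>100)&(H<122)&(S>110)).astype(np.uint8);b,a=blob(m,(x0,y0-8),20)
    f=lambda p:sil(K,T,[(.05,0,.012),(.024,0,.066)],*p)[0]-b
    q=least_squares(f,t,diff_step=.01).x
    m=((H<8)|(H>172))&(S>150)&(V>90);r,ar=blob(m,proj(K,T,[*t,.145])[0],15)
    h=least_squares(lambda p:sil(K,T,[(.01085,.1405,.1485)],*p)[0]-r,t,diff_step=.01).x
    print(n,"tape",t.round(4),"base",q.round(4),"cap",h.round(4),"offset",(q-t).round(4))
a=cv2.imread("pics/side13.png")[180:300,140:270];b=cv2.imread("pics/scene13.png")[90:210,140:270]
cv2.imwrite("pics/c13.png",cv2.resize(np.hstack([a,b]),(800,369),interpolation=cv2.INTER_CUBIC))
```

```text
25.15 [ 0.49438439 -0.1541059   0.34288828] [0.60476504 0.56367509 0.10520495]
side tape [ 0.4905 -0.2938] base [ 0.4942 -0.2978] cap [ 0.4896 -0.2919] offset [ 0.0037 -0.004 ]
scene tape [ 0.4931 -0.2944] base [ 0.4965 -0.29  ] cap [ 0.4915 -0.296 ] offset [0.0035 0.0045]
```

View pics/c13.png

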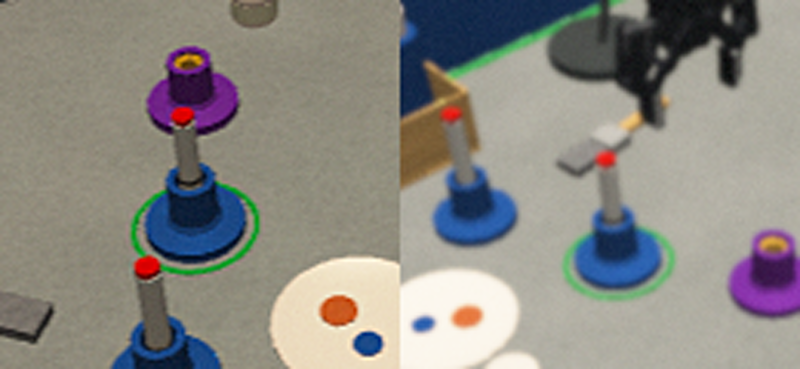

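View pics/scene13.png

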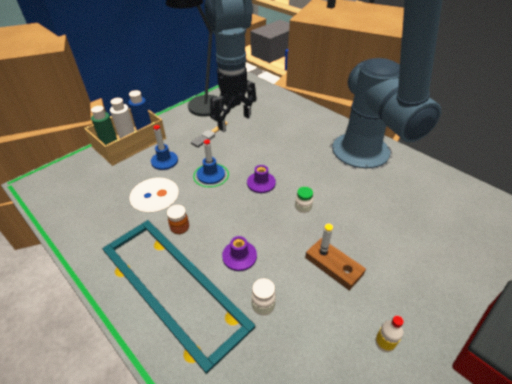

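The stand is upright inside the ring with green visible all round. The area-based offsets for the base are skewed because the post and sleeve hide part of the blue, so I'll check the disc's front rim instead.

Run:
```python
from h import *;from rig import *
for n,x0,y0 in(("side",203,253),("scene",211,175)):
    im=cv2.imread(f"pics/{n}13.png");_,K,T=load(n+"0")
    hsv=cv2.cvtColor(im,cv2.COLOR_BGR2HSV);H,S,V=[hsv[...,i].astype(int) for i in range(3)]
    m=((H>98)&(H<124)&(S>90)).astype(np.uint8);k,l,st,c=cv2.connectedComponentsWithStats(m)
    i=min(range(1,k),key=lambda i:np.hypot(*(c[i]-(x0,y0-6)))+(99 if st[i,4]<100 else 0))
    cn=max(cv2.findContours((l==i).astype(np.uint8),0,1)[0],key=len)[:,0];lo=cn[cn[:,1]>y0]
    P=np.array([onz(K,T,p,.006) for p in lo]);s=least_squares(lambda q:np.hypot(P[:,0]-q[0],P[:,1]-q[1])-.05,[.493,-.294]);print(n,len(lo),s.x.round(4),np.abs(s.fun).max().round(4))
s=read_state();print(s["clock"],s["contact_force"].round(1),abs(s["joint_vel"]).max())
```

```text
side 38 [ 0.4925 -0.295 ] 0.0034
scene 29 [ 0.4927 -0.2936] 0.0028
25.25 [-0.3 -1.   0.2] 0.06973864664141367
```

```bash
python3 -c "
from rig import *
print(sign_off())"
```

```text
the job is handed in; nothing more can be done
None
```

The stand is assembled and standing upright inside the green ring, and I handed the job in at about 25 s of the 64 s allowed.

- **Jamming the post:** I took the red-capped post from the rack and pressed its foot into the blue base with about 29 N. With the base's own 5 N that makes about 34 N on the table, under the 50 N limit.
- **Lifting:** I lifted the stand by its post only. Friction held it, and the wrist load rose by about 6 N, which matches the weight of the base. I set it down with about 6 N of pressure and let go.
- **Final position:** The front rim of the base puts its centre within about 2 mm of the ring's centre in both fixed views, and the tape shows all round it.
- **Other objects:** The yellow-capped post, the purple bases and the bystanders look undisturbed in the last picture. The gripper is clear of everything.
- **Check that disagreed:** An earlier estimate from the blue area alone gave offsets of about 5–6 mm, in different directions for the two cameras. The post hides part of the boss in those views, so I went by the rim fit. Even 6 mm would still be inside the ring, which leaves 8 mm all round.

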